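# Pry a tight weldment out of its welding jig

## Task

Free the welded tube-on-plate that is stuck in the welding jig: draw the pry bar out of its holster, lay it over the jig's fulcrum pin with its toe under the overhanging edge of the plate and let go of it, then take it again by its thick grip end and press that down until the plate's edge pops up loose. Do not take hold of the weldment before it is loose. Then lift it out by its tube and set it down gently, standing upright and fully on the fire brick; leave the bar wherever it lies on the bench or jig and do not disturb the other things on the bench.

Things in the scene. Friction and masses are not known exactly. Their poses are not given: they have to be found in the camera images.
- jig: Fixed welding jig. Origin on the bench under the nest's centre, z up; the bar's toe goes in towards +x, its grip end points to -x. Grey base 12 mm thick, x -90 to 100, y +-75 mm. The ledge under the plate is 48 mm high and reaches only from x -18 to 45: the plate's edge at x -45 overhangs a space 36 mm high, 27 mm deep. Stops 5 mm higher than the ledge on its +x and y sides.
- pin_top (a point): Top of the fulcrum pin of the jig: a round steel pin of 14 mm diameter along the jig's y, top at 45 mm height, 75 mm on the -x side of the jig's origin (30 mm before the plate's edge). It lies between two brackets, 40 mm apart and 60 mm high, that guide the bar.
- part: The weldment: square steel plate 90 x 90 x 8 mm with an open steel tube of 50 mm outer diameter, wall 5 mm, 60 mm tall welded upright on its middle (68 mm high over all), 0.67 to 0.9 kg. Origin at the centre of the plate's underside, z up along the tube. It starts in the jig's nest with its axes along the jig's.
- part_edge (a point): Middle of the lower edge of the weldment's plate on its -x side: the edge that overhangs, under which the bar's toe goes.
- bar: Flat pry bar, 200 mm long, 0.21 kg. Origin mid-length on its underside, x towards the toe, z up. Shank 24 x 8 mm from x -35 to 100; black rubber grip 30 wide, 14 thick from x -100 to -35, undersides flush. Centre of mass x = +18. Laid over the pin, toe 8 to 20 mm under the plate, it stays by itself, grip up, at about 10 degrees. 10 to 20 N on the grip frees the plate; the grip sinks 30 to 45 mm.
- bar_toe (a point): Middle of the lower edge of the bar's toe end.
- bar_grip (a point): Middle of the upper face of the bar's grip, 170 mm from the toe.
- rest: The bar's holster, fixed: base 220 x 70 x 6 mm, origin under its centre. The bar starts in it, underside 25 mm above the bench, origins and x axes in line. A post 14 mm wide, 25 mm high at x 68 to 82 carries the shank near the toe.
- brick: Buff fire brick slab, 160 x 160 x 30 mm, fixed; origin under its centre.
- tall_stub: Bystander: another tube on a 90 mm plate, tube 60 mm diameter, 113 mm high over all; origin under the plate's centre. Leave alone.
- short_stub: Bystander: another tube on a 90 mm plate, tube 70 mm diameter, 58 mm high over all; origin under the plate's centre. Leave alone.
- angle: Bystander: steel angle 150 x 50 x 50 mm with two clamp screws; origin under the middle. Leave alone.
- jaw_mid (a point): Midway between the jig's two sprung jaws (jig x -32, y 0, 48 mm high). They press the plate's y sides at x -39 to -25 with 40 N each, tops 5 mm above the ledge: the plate is stuck by friction. Once its -x edge is raised 7 mm they snap in under it; it then stays up, tilted about 4 degrees or more, loose. Spring housings at |y| 57 to 75 mm, 58 mm high.
- post_top (a point): Top of the jig's clamp post, 122 mm high, at jig x 75 to 95, |y| < 18 mm; from it an open clamp arm leans away to +x (to x 175, 140 mm high).
- strap (a point): Middle of the holster's strap, top 60 mm above the bench, over the bar's grip at holster x -95 to -55: opening 42 mm wide and 31 mm high above a support 25 mm high, 52 mm wide outside. The bar must be drawn 50 mm towards +x before it can be lifted.

How it is judged:
By the outcome, as a careful person would: the job done as asked, in the order asked, and still so for the second after the job is handed in, with the robot touching nothing.
It also fails if it takes over 70 s, if anything falls off the work surface, if the arm or the gripper's body presses on something with over 40 N, if the wrist force passes 120 N, or if a joint passes its speed limit or range.

## Robot

A 6-joint arm with a two-finger parallel gripper is mounted at the origin on the work surface. World frame = base frame: x ahead of the robot, y to its left, z up, the work surface at z = 0. Lengths are in m, angles in rad, forces in N, time in s.
With the tool pointing down it reaches from about 0.375 to 0.9 m from the base axis. Payload 3.1 kg.
Tool frame: the origin (TCP) lies on the centre line of the jaws, within the pads' length; the fingertips stand 22 mm ahead of it and the grasp point (between the pads) lies 3 mm ahead of it; z points along the fingers, y is the line along which they close (so a half turn about z gives the same grasp; the last joint's range is limited). The gripper opens to 85 mm and grips with 20 to 120 N. Pads are 22 mm wide; open, the fingers measure 114 mm over their backs; the gripper's body (76 mm by 85 mm) begins 54 mm behind the grasp point. The pads swing forward as they close: fully open they stand 13 mm farther back than shut.
Start: joints at [-1.321, 0.527, 1.433, -0, 1.181, -0.178], TCP at [0.259, -0.569, 0.253] pointing down, gripper open.
Joint ranges: [-3.08, 3.08], [-0.75, 2.2], [0.22, 2.44], [-1.43, 4.57], [0, 2.65], [-2.85, 2.85]. Speed limits (rad/s): [2.79, 2.79, 3.14, 3.14, 3.14, 3.14].

## Interface

Orientations are given as a unit quaternion [x, y, z, w].
In Python, from station import manip gives the robot as it stands.
- The arm moves only by the tool drive_effector, called after ">>>" as a command line: name --argument value ..., lists and objects as JSON in quotes. Schema: {"type":"object","properties":{"motion":{"type":"object","properties":{"sx":{"type":"array","items":{"type":"number"},"minItems":1,"maxItems":20},"sy":{"type":"array","items":{"type":"number"},"minItems":1,"maxItems":20},"sz":{"type":"array","items":{"type":"number"},"minItems":1,"maxItems":20},"spin":{"type":"array","items":{"type":"number"},"minItems":1,"maxItems":20},"aperture":{"type":"array","items":{"type":"number"},"minItems":1,"maxItems":20}},"additionalProperties":false,"required":["sx","sy","sz","spin","aperture"]},"clamp_n":{"type":"number"},"only":{"type":"string"},"quiet":{"type":"boolean"},"lines":{"type":"string"}},"required":["motion"],"additionalProperties":false}. motion is an object with one list for each field, all of the same length, 1 to 20, a row being the entries at one place: sx, sy, sz (the shift in shares of 60 cm (1.0 is 60 cm)), spin (a turn about the tool's z in shares of 360 degrees (1.0 is 360 degrees)), aperture (the opening from 0.0 (shut) to 1.0 (fully open)); each row is the pose to reach, as a shift and turn from the pose commanded when the call began, along the tool's axes at that moment; what a row does not reach only later rows make up. A row lasts 1/10 s, in which the tool goes at most 0.05 m and 0.15 rad, less where a joint would pass 70% of its speed; a pose out of reach is approached as far as the arm can. The fingers move at their own pace and stop on an object; clamp_n is the grip in N (left out, the last holds). Time passes only in rows, so rows that do not move let the fingers close. The tool returns the time, the measured TCP pose, the force, the opening and the grip force at its end. only (a regular expression) keeps the lines of the reply that match it, lines (a string "A,B") keeps lines A to B, and quiet returns only ok. Shift and turn numbers lie between -1 and 1, and a call with a number outside is refused. Input that does not fit is refused with a message, and nothing moves.
- manip.sense(): the state, without advancing time (a new reading comes with each control period).
- manip.snapshot(name): name is "scene" or "top" or "wrist"; returns a dict with "pixels" (480x640x3 uint8, red, green, blue), "range_z" (480x640 float32, m along the optical axis (not along the pixel's ray), 0 where there is no reading), "fov_y" (degrees; the focal length in pixels is half the picture's height over the tangent of half this angle, whatever the lens; pixels are square), "cx", "cy" (the principal point, pixels), "R" (3x3) and "t" (3): a world point X has camera coordinates R X + t; the wrist camera has in their place "hand_eye" (4x4, takes a point from camera to tool coordinates, whose origin is the TCP and whose axes are the flange's). Camera axes: x right, y down, z forward; pixel columns grow to the right and rows downward; lengths in m; the calibration is good to about 2 mm. The wrist camera is an equidistant fisheye: a pixel r from the principal point sees the ray r / f radians off the axis. A picture is of the moment at which its call begins: read the wrist's pose just before it.
- manip.sign_off(): hands the job in; it is judged then, once.
The state is a dict: "t": time; "q": joint angles; "qd": joint speeds; "tau": joint torques, N m; "tcp_pos": TCP position; "tool_rot": TCP orientation; "force": force on the tool from outside, world axes, zero at the start; "ft_torque": the same for the moment, N m; "finger_gap": opening from 0.0 (shut) to 1.0 (fully open); "gripper_force": force on a finger pad.
Only numpy, scipy, OpenCV 4.12 (cv2) and the standard library are available. Lean on these libraries where they do the work, as an engineer would, in place of code of your own. Each camera call takes 0.05 s, during which the arm holds its last target. There are 200 camera calls.

## Working session

There is one attempt and no reset: what is moved stays moved. The work goes in short steps, Python scripts to look and compute and a tool call to move; the robot and the scene stay as the last step left them, time stands still between calls to the robot, and variables do not carry over. Pictures are saved under pics/ and viewed, at most 10 in all, crops included, and the job is handed in when it is done.

```bash
ls; mkdir -p pics; cat > h.py <<'E'
import numpy as np, cv2
from station import manip
def snap(n):
    s=manip.snapshot(n); return s
def cloud(s):
    f=240/np.tan(np.radians(s["fov_y"])/2); d=s["range_z"]
    v,u=np.mgrid[0:480,0:640]
    P=np.stack([(u-s["cx"])/f*d,(v-s["cy"])/f*d,d],-1)
    W=(P-s["t"])@s["R"]; W[d==0]=np.nan
    return W
E
python3 - <<'E'
from h import *
import pickle
st=manip.sense(); print(st["tcp_pos"],st["tool_rot"],st["force"],st["t"])
for n in("scene","top"):
    s=snap(n); pickle.dump(s,open(n+".pkl","wb")); cv2.imwrite(f"pics/{n}0.png",s["pixels"][...,::-1]); print(n,s["fov_y"],s["cx"],s["cy"],(-s["R"].T@s["t"]),(s["range_z"]>0).mean())
E
```

```text
pics
station.py
[ 0.25914849 -0.56801572  0.25233745] [ 9.77209468e-01  2.12274611e-01 -4.45944650e-05 -1.06876955e-03] [-0.44533403  0.43443817 -0.88517205] 0.0
scene 56.24116050364724 318.6958918905127 237.08024874138243 [ 0.93461785 -0.47057875  0.83564588] 0.995859375
top 52.30814396825804 323.5908287358413 231.38903610989678 [ 0.38713393 -0.00753834  1.06215451] 0.9959375
```

View pics/top0.png

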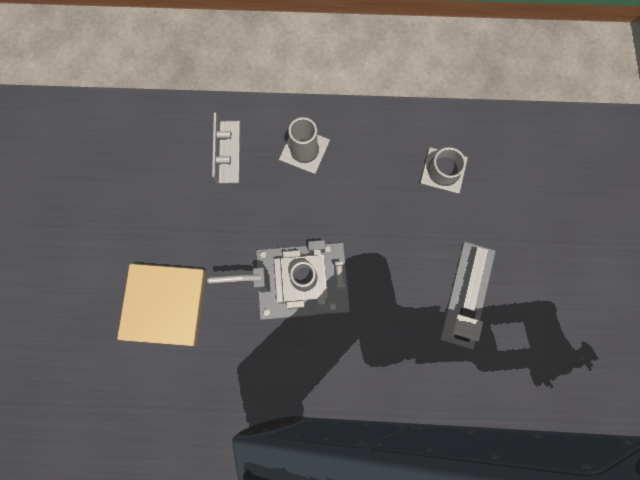

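View pics/scene0.png

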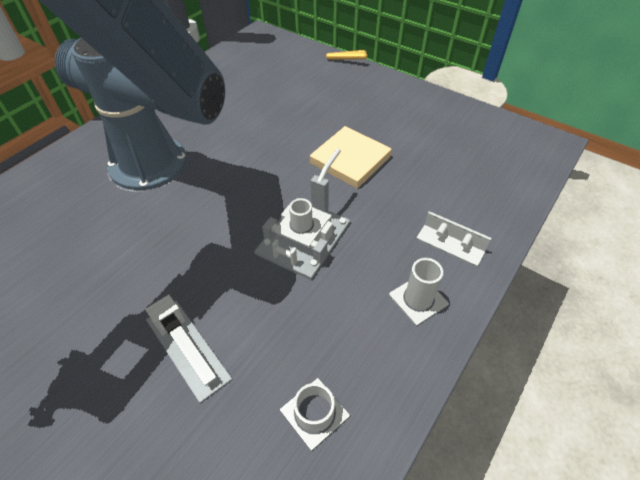

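The top view shows the brick at (162,305), the jig at (303,280) with its clamp post at (258,277) so its +x points left, and the holster at (468,295) with the strap at (463,320) and the toe up. The scene view agrees, with the holster at (187,350).

```bash
cat > m.py <<'E'
from h import *
import pickle
def rect(W,roi,zlo,zhi,name):
    u0,v0,u1,v1=roi
    w=W[v0:v1,u0:u1].reshape(-1,3); w=w[(w[:,2]>zlo)&(w[:,2]<zhi)]
    r=cv2.minAreaRect((w[:,:2]*1000).astype(np.float32))
    print(name,len(w),"c",np.round(r[0],1),"size",np.round(r[1],1),"ang",round(r[2],1),"zmed",np.round(np.median(w[:,2])*1000,1),"mean",np.round(w.mean(0)*1000,1))
if __name__=="__main__":
    s=pickle.load(open("top.pkl","rb")); W=cloud(s)
    print("bench z",np.nanmedian(W[380:400,20:200,2]))
    rect(W,(100,250,220,360),.02,.04,"brick")
    rect(W,(245,235,360,325),.008,.016,"jigbase")
    rect(W,(245,235,360,325),.052,.062,"plate~")
    rect(W,(275,235,335,325),.112,.13,"tube top")
    rect(W,(435,230,500,360),.003,.010,"holster base")
    rect(W,(435,230,500,310),.028,.037,"shank")
    rect(W,(435,300,500,360),.055,.065,"strap")
    rect(W,(435,300,500,360),.037,.043,"grip")
    np.set_printoptions(linewidth=250)
    print((W[232:325:4,248:360:4,2]*1000).round(0).astype(int))
    print((W[236:356:4,436:500:3,2]*1000).round(0).astype(int))
E
python3 m.py
```

```text
bench z -0.000452773222083868
brick 5911 c [446.4 331.7] size [161.6 160.1] ang 87.4 zmed 29.5 mean [444.8 330.   29.5]
jigbase 2709 c [507.2  38.5] size [150.4 190.1] ang 6.7 zmed 11.8 mean [501.7  36.   11.8]
plate~ 2190 c [513.9  25. ] size [153.7 156.3] ang 63.0 zmed 55.8 mean [505.9  31.9  56. ]
tube top 186 c [507.4  33.4] size [47.6 48.8] ang 0.5 zmed 115.4 mean [507.4  33.8 115.5]
holster base 1975 c [ 492.  -320.4] size [142.1 279. ] ang 89.2 zmed 5.7 mean [ 496.8 -316.9    5.8]
shank 734 c [ 518.2 -327.8] size [ 26.7 139.1] ang 74.2 zmed 32.8 mean [ 520.5 -327.8   32.8]
strap 530 c [ 416.9 -301.5] size [53.5 40.4] ang 75.1 zmed 59.9 mean [ 416.9 -300.8   59.9]
grip 157 c [ 433.1 -298.9] size [40.3 80.1] ang 75.2 zmed 39.3 mean [ 430.8 -302.    39.5]
[[                   3                   -3                    1                   -2                    1                   -1                    3                   -1                   -3                    0                   -1
                     2                   -2                    1                    0            
[... 27502 characters left out ...]
             1                   -1                   -2                   -1                    1                   -5                    3                    3                   -1                   -1                    2
                     2                    2                    1                    0                    0                    0                    2                    4                   -2                    1                   -1]]m.py:20: RuntimeWarning: invalid value encountered in cast
  print((W[232:325:4,248:360:4,2]*1000).round(0).astype(int))
m.py:21: RuntimeWarning: invalid value encountered in cast
  print((W[236:356:4,436:500:3,2]*1000).round(0).astype(int))
```

```bash
cat >> h.py <<'E'
from scipy.spatial.transform import Rotation as Ro
def rel(xyz,yaw):
    st=manip.sense(); R=Ro.from_quat(st["tool_rot"]).as_matrix()
    cur=np.degrees(np.arctan2(R[1,0],R[0,0])); turn=-np.radians((yaw-cur+180)%360-180)
    print("from",st["tcp_pos"].round(4) if hasattr(st["tcp_pos"],'round') else st["tcp_pos"],"yaw",round(cur,2),"->",np.round(xyz,4),"d",np.round(R.T@(np.array(xyz)-st["tcp_pos"]),4),"turn",round(turn,3),"q6",round(st["q"][5],2))
def pca(P):
    c=P.mean(0); d=np.linalg.svd(P-c,full_matrices=False)[2][0]; return c,d
E
python3 - <<'E'
from h import *
import pickle
for n,roi in(("top",(435,230,500,306)),("scene",(150,300,225,400))):
    s=pickle.load(open(n+".pkl","rb")); W=cloud(s); u0,v0,u1,v1=roi
    w=W[v0:v1,u0:u1].reshape(-1,3); w=w[(w[:,2]>.028)&(w[:,2]<.037)&(w[:,0]>.46)]
    c,d=pca(w[:,:2]); a=np.degrees(np.arctan2(d[1],d[0]))
    p=(w[:,:2]-c)@d; print(n,len(w),c,a,np.percentile(p,[1,99])); print("toe est",c+np.sign(d[0])*d*np.percentile(np.sign(d[0])*p,99))
yaw=np.radians(-14.8); o=np.array([.4885,-.3202]); g=o+.02*np.array([np.cos(yaw),np.sin(yaw)])
rel([*g,.12],-14.8); rel([*g,.036],-14.8)
E
```

```text
top 694 [ 0.52399276 -0.32867057] 165.2424739879323 [-0.06271975  0.0625794 ]
toe est [ 0.58464355 -0.34464711]
scene 842 [ 0.52695544 -0.32942166] -15.126507246264305 [-0.06844908  0.06240265]
toe est [ 0.58719597 -0.3457057 ]
from [ 0.2592 -0.5681  0.2524] yaw 24.51 -> [ 0.5078 -0.3253  0.12  ] d [ 0.3269 -0.1175  0.1328] turn 0.686 q6 -0.18
from [ 0.2592 -0.5681  0.2524] yaw 24.51 -> [ 0.5078 -0.3253  0.036 ] d [ 0.3269 -0.1173  0.2168] turn 0.686 q6 -0.18
```

Units first: shifts go in shares of 60 cm and turns go in shares of 360 degrees. So 0.327 m / 0.6 = 0.545, 0.32 m / 0.6 = 0.5333, 0.686 rad / 6.2832 = 0.1092.

>>> drive_effector --motion '{"sx": [0.0833,0.1667,0.25,0.3333,0.4,0.4667,0.5333,0.545,0.545,0.545],"sy": [-0.03,-0.06,-0.09,-0.12,-0.15,-0.1667,-0.1917,-0.1958,-0.1958,-0.1958],"sz": [0,0,0,0.05,0.1,0.15,0.2,0.2167,0.2217,0.2217],"spin": [0.0191,0.0414,0.0637,0.0844,0.105,0.1092,0.1092,0.1092,0.1092,0.1092],"aperture": [0.6,0.6,0.6,0.6,0.6,0.6,0.6,0.6,0.6,0.6]}' --clamp_n 40

```text
t: 1.1
tcp_pos: [0.5078, -0.3252, 0.1191]
tool_rot: [0.992, -0.128, -0.001, -0.001]
force: [-0.3, -0.3, 0.1]
finger_gap: 0.594
gripper_force: 0.0
```

```bash
python3 -c "
from h import *
rel([.5078,-.3253,.036],-14.9)"
```

```text
from [ 0.5078 -0.3252  0.1191] yaw -14.69 -> [ 0.5078 -0.3253  0.036 ] d [0.0002 0.0002 0.0831] turn 0.004 q6 1.07
```

In the tool's units: 0.083 m / 0.6 = 0.1383, 0.07 m / 0.6 = 0.1167, 0.003 rad / 6.2832 = 0.0005.

>>> drive_effector --motion '{"sx": [0,0,0,0,0,0,0,0,0,0],"sy": [0,0,0,0,0,0,0,0,0,0],"sz": [0.0667,0.1167,0.1383,0.1383,0.1383,0.1383,0.1383,0.1383,0.1383,0.1383],"spin": [0.0005,0.0005,0.0005,0.0005,0.0005,0.0005,0.0005,0.0005,0.0005,0.0005],"aperture": [0.6,0.6,0.6,0.6,0,0,0,0,0,0]}' --clamp_n 40

```text
t: 2.1
tcp_pos: [0.509, -0.3273, 0.0393]
tool_rot: [0.992, -0.13, 0.001, 0.001]
force: [-1.4, -1.1, 7.2]
finger_gap: 0.269
gripper_force: 40.3
```

In the tool's units: 0.066 m / 0.6 = 0.11, 0.06 m / 0.6 = 0.1.

>>> drive_effector --motion '{"sx": [0,0.025,0.05,0.075,0.1,0.11,0.11,0.11],"sy": [0,0,0,0,0,0,0,0],"sz": [-0.005,-0.0067,-0.0067,-0.0067,-0.0067,-0.0067,-0.0067,-0.0067],"spin": [0,0,0,0,0,0,0,0],"aperture": [0,0,0,0,0,0,0,0]}'

```text
t: 2.9
tcp_pos: [0.5709, -0.3424, 0.0409]
tool_rot: [0.991, -0.13, -0.001, -0.001]
force: [0.4, 0.8, -1.2]
finger_gap: 0.269
gripper_force: 39.4
```

```bash
python3 - <<'E'
from h import *
s=snap("scene"); cv2.imwrite("pics/draw.png",cv2.resize(s["pixels"][260:440,100:340,::-1],None,fx=2.5,fy=2.5))
E
```

```text
(no output)
```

View pics/draw.png

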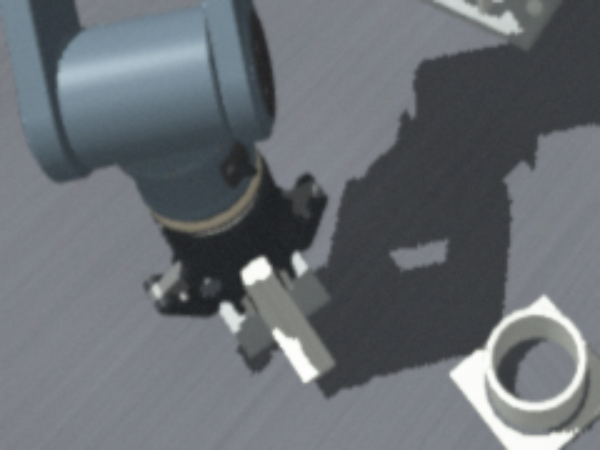

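The bar is gripped (opening 0.269, pad force 39 N) and drawn 66 mm clear of the strap. Next I'll lift it and tilt it toe-down by pressing its tail on the strap's rim.

In the tool's units: -0.11 m / 0.6 = -0.1833, -0.04 m / 0.6 = -0.0667.

>>> drive_effector --motion '{"sx": [0,0,0,0],"sy": [0,0,0,0],"sz": [-0.0667,-0.1333,-0.1833,-0.1833],"spin": [0,0,0,0],"aperture": [0,0,0,0]}'

```text
t: 3.35
tcp_pos: [0.5737, -0.345, 0.1566]
tool_rot: [0.991, -0.13, 0.004, 0.003]
force: [1.6, -0.6, -2.4]
finger_gap: 0.268
gripper_force: 40.0
```

```bash
python3 -c "
from h import *
rel([.444,-.199,.12],75.2)"
```

```text
from [ 0.5737 -0.345   0.1566] yaw -14.98 -> [ 0.444 -0.199  0.12 ] d [-0.1634 -0.1077  0.0347] turn -1.574 q6 1.12
```

In the tool's units: -0.163 m / 0.6 = -0.2717, -0.15 m / 0.6 = -0.25, -1.574 rad / 6.2832 = -0.2505.

>>> drive_effector --motion '{"sx": [-0.0667,-0.1333,-0.2,-0.25,-0.2717,-0.2717,-0.2717,-0.2717,-0.2717,-0.2717,-0.2717,-0.2717],"sy": [-0.0333,-0.0833,-0.1333,-0.1667,-0.18,-0.18,-0.18,-0.18,-0.18,-0.18,-0.18,-0.18],"sz": [0,0,0,0,0,0,0,0.0167,0.0333,0.0583,0.0583,0.0583],"spin": [-0.0239,-0.0477,-0.0716,-0.0955,-0.1194,-0.1432,-0.1671,-0.191,-0.2149,-0.2387,-0.2505,-0.2505],"aperture": [0,0,0,0,0,0,0,0,0,0,0,0]}'

```text
t: 4.55
tcp_pos: [0.4408, -0.1958, 0.115]
tool_rot: [0.792, 0.61, -0.001, -0.002]
force: [-0.7, -1.2, -1.4]
finger_gap: 0.269
gripper_force: 40.0
```

```bash
python3 - <<'E'
from h import *
rel([.444,-.199,.074],75.2)
s=snap("top"); cv2.imwrite("pics/turn.png",cv2.resize(s["pixels"][220:400,340:580,::-1],None,fx=2.5,fy=2.5))
E
```

```text
from [ 0.4408 -0.1958  0.115 ] yaw 75.19 -> [ 0.444 -0.199  0.074] d [-0.0023  0.004   0.041 ] turn -0.0 q6 -0.39
```

View pics/turn.png

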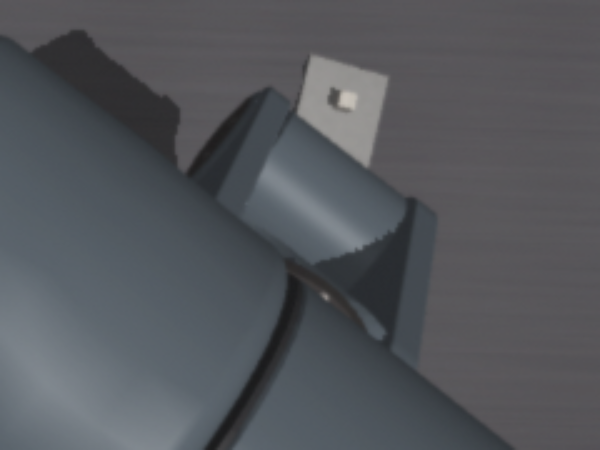

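The arm hides the bar from the top camera; only the holster's post end (345,98) shows. The force reading will tell me when the tail meets the strap.

In the tool's units: 0.052 m / 0.6 = 0.0867, 0.048 m / 0.6 = 0.08.

>>> drive_effector --motion '{"sx": [0,0,0,0,0,0],"sy": [0,0,0,0,0,0],"sz": [0.0333,0.0617,0.0733,0.08,0.0867,0.0867],"spin": [0,0,0,0,0,0],"aperture": [0,0,0,0,0,0]}'

```text
t: 5.2
tcp_pos: [0.442, -0.1964, 0.0644]
tool_rot: [0.792, 0.61, -0.0, -0.0]
force: [-0.8, 1.3, 0.5]
finger_gap: 0.27
gripper_force: 40.5
```

>>> drive_effector --motion '{"sx": [0,0,0,0,0],"sy": [0,0,0,0,0],"sz": [0.0067,0.0133,0.02,0.025,0.025],"spin": [0,0,0,0,0],"aperture": [0,0,0,0,0]}'

```text
t: 5.7
tcp_pos: [0.4427, -0.1972, 0.049]
tool_rot: [0.792, 0.61, 0.0, 0.001]
force: [-0.9, -0.6, 1.6]
finger_gap: 0.268
gripper_force: 41.0
```

```bash
python3 - <<'E'
from h import *
s=snap("scene"); cv2.imwrite("pics/tilt.png",cv2.resize(s["pixels"][200:380,100:340,::-1],None,fx=2.5,fy=2.5))
E
```

```text
(no output)
```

View pics/tilt.png

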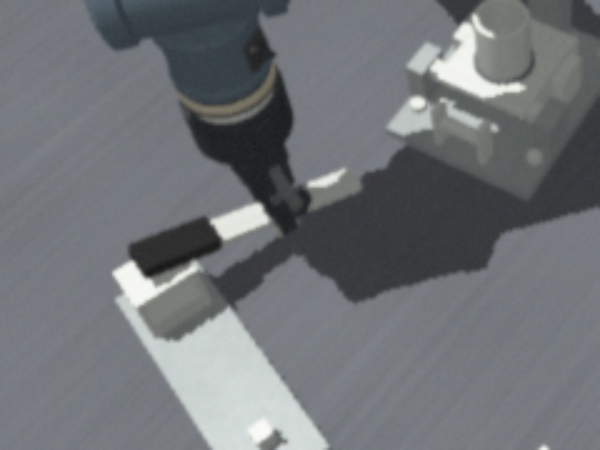

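The scene crop shows the bar with its grip (175,245) tilted up on the strap and the toe (345,185) free and lower. I'll measure its tilt and its toe from depth.

In the tool's units: -0.06 m / 0.6 = -0.1, -0.03 m / 0.6 = -0.05.

```bash
cat >> h.py <<'E'
def bar(s,yaw,gz=None):
    """bar geometry from scene cloud: in a strip along the tool yaw through the TCP; top-surface profile"""
    st=manip.sense(); t=np.array(st["tcp_pos"]); W=cloud(s).reshape(-1,3)
    c,sn=np.cos(np.radians(yaw)),np.sin(np.radians(yaw)); d=W-t
    a=d[:,0]*c+d[:,1]*sn; b=-d[:,0]*sn+d[:,1]*c
    return a,b,W[:,2],t
E
```

>>> drive_effector --motion '{"sx": [0,0,0,0],"sy": [0,0,0,0],"sz": [-0.05,-0.1,-0.1,-0.1],"spin": [0,0,0,0],"aperture": [0,0,0,0]}'

```text
t: 6.15
tcp_pos: [0.4425, -0.1968, 0.1094]
tool_rot: [0.792, 0.61, 0.0, 0.001]
force: [-1.1, 0.1, -2.1]
finger_gap: 0.271
gripper_force: 40.5
```

```bash
cat > bm.py <<'E'
from h import *
import sys
yaw=float(sys.argv[1]); s=snap("scene"); a,b,z,t=bar(s,yaw)
print("tcp",t)
for lo in range(-150,110,10):
    m=(a>lo/1e3)&(a<lo/1e3+.01)&(abs(b)<.016)&(z>.02)&(z<t[2]+.04)
    zz=z[m]
    if m.sum()>5: print(lo+5,m.sum(),np.percentile(zz,[10,50,90]).round(4),"b",np.percentile(b[m],[5,50,95]).round(4))
m=(abs(b)<.03)&(a>0.02)&(a<.12)&(z>t[2]-.06)&(z<t[2]+.01); print("a max",np.percentile(a[m],[98,99.5]) if m.any() else 0)
E
python3 bm.py 75.2
```

```text
tcp [ 0.44194427 -0.1963747   0.10876759]
-135 28 [0.0569 0.0588 0.0602] b [-0.0147  0.0016  0.0141]
-125 93 [0.0242 0.0591 0.061 ] b [-0.015  -0.0041  0.0138]
-115 167 [0.0253 0.0603 0.1408] b [-0.0148 -0.0046  0.0134]
-105 190 [0.0248 0.0623 0.1407] b [-0.0148 -0.0044  0.0129]
-95 188 [0.0249 0.0627 0.1375] b [-0.0151 -0.0053  0.0125]
-85 163 [0.0575 0.1249 0.1347] b [-0.0151 -0.0035  0.0127]
-75 91 [0.1223 0.13   0.1319] b [-0.0149 -0.0058  0.012 ]
-65 86 [0.1194 0.1275 0.1296] b [-0.0152 -0.0051  0.0112]
-55 76 [0.1166 0.1242 0.1267] b [-0.0148 -0.0044  0.0131]
-45 63 [0.1121 0.1154 0.1175] b [-0.0119 -0.0032  0.0104]
-35 63 [0.1091 0.113  0.1142] b [-0.0125 -0.004   0.0094]
-25 60 [0.1063 0.1097 0.1111] b [-0.0126 -0.0027  0.0101]
-15 70 [0.1043 0.107  0.1158] b [-0.0133 -0.0013  0.0131]
-5 10 [0.1033 0.1059 0.1074] b [-0.0118  0.005   0.0115]
25 17 [0.0882 0.0925 0.0942] b [-0.0129 -0.0119 -0.0076]
35 46 [0.087  0.092  0.0938] b [-0.0128 -0.0061  0.0081]
45 52 [0.0855 0.0892 0.0913] b [-0.0129 -0.0035  0.0101]
55 49 [0.0834 0.0863 0.0886] b [-0.0133 -0.0037  0.0092]
65 48 [0.0803 0.084  0.0855] b [-0.0132 -0.0049  0.0076]
75 32 [0.0784 0.0809 0.0821] b [-0.0125 -0.0032  0.0093]
a max [0.07486084 0.07625132]
```

```bash
python3 - <<'E'
from h import *
import pickle
o=np.array([.5076,.0335]);ang=np.radians(96.7); ex=np.array([np.cos(ang),np.sin(ang)])
for n in("top","scene"):
    W=cloud(pickle.load(open(n+".pkl","rb"))).reshape(-1,3); d=W[:,:2]-o; a=d@ex; b=d@np.array([-ex[1],ex[0]])
    for nm,m in(("brk",(a<-.055)&(a>-.1)&(abs(b)<.05)&(W[:,2]>.056)&(W[:,2]<.064)),("pin",(a<-.055)&(a>-.1)&(abs(b)<.016)&(W[:,2]>.041)&(W[:,2]<.049)),("tube",(W[:,2]>.112)&(W[:,2]<.12)&(np.hypot(a,b)<.035))):
        print(n,nm,m.sum(),"jx",np.percentile(a[m],[3,50,97]).round(4),"jy",np.percentile(b[m],[3,50,97]).round(4), "+",b[m&(b>0)].mean().round(4),"-",b[m&(b<0)].mean().round(4))
T=o-.174*ex; rel([*T,.130],96.7); rel([*T,.0887],96.7)
E
```

```text
top brk 50 jx [-0.0818 -0.0737 -0.0671] jy [-0.0258 -0.0001  0.0259] + 0.0228 - -0.0233
top pin 83 jx [-0.0807 -0.0748 -0.0687] jy [-0.0151 -0.0009  0.0146] + 0.0081 - -0.0075
top tube 184 jx [-0.0227  0.0008  0.0228] jy [-0.0228  0.0003  0.0233] + 0.0144 - -0.0142
scene brk 45 jx [-0.0834 -0.0759 -0.0672] jy [-0.028   0.0168  0.0236] + 0.0207 - -0.025
scene pin 56 jx [-0.0825 -0.0761 -0.0702] jy [-0.0148  0.0006  0.0145] + 0.0079 - -0.0082
scene tube 140 jx [-0.0239 -0.0015  0.0221] jy [-0.0254 -0.0025  0.02  ] + 0.0128 - -0.0153
from [ 0.4419 -0.1964  0.1088] yaw 75.22 -> [ 0.5279 -0.1393  0.13  ] d [ 0.0771  0.0685 -0.0213] turn -0.375 q6 -0.39
from [ 0.4419 -0.1964  0.1088] yaw 75.22 -> [ 0.5279 -0.1393  0.0887] d [0.0771 0.0686 0.02  ] turn -0.375 q6 -0.39
```

In the tool's units: 0.077 m / 0.6 = 0.1283, 0.0685 m / 0.6 = 0.1142, -0.375 rad / 6.2832 = -0.0597.

>>> drive_effector --motion '{"sx": [0,0.05,0.1,0.1283,0.1283,0.1283,0.1283],"sy": [0,0.05,0.0917,0.1142,0.1142,0.1142,0.1142],"sz": [-0.0333,-0.0333,-0.0333,-0.0333,-0.0167,-0.0083,-0.0083],"spin": [0,-0.0191,-0.0398,-0.0597,-0.0597,-0.0597,-0.0597],"aperture": [0,0,0,0,0,0,0]}'

```text
t: 6.9
tcp_pos: [0.5258, -0.1393, 0.1121]
tool_rot: [0.665, 0.747, -0.001, -0.003]
force: [0.1, 0.6, -1.8]
finger_gap: 0.267
gripper_force: 40.5
```

```bash
python3 bm.py 96.7 | awk '$1>-60'; python3 - <<'E'
from h import *
o=np.array([.5076,.0335]);ang=np.radians(96.7); ex=np.array([np.cos(ang),np.sin(ang)])
T=o-.174*ex; rel([*T,.0887],96.7)
E
```

```text
tcp [ 0.52624913 -0.13971481  0.11276898]
-55 59 [0.1242 0.1276 0.1291] b [-0.0146 -0.0025  0.0131]
-45 49 [0.1151 0.1176 0.1197] b [-0.0115 -0.0032  0.0101]
-35 56 [0.1133 0.1156 0.1173] b [-0.012  -0.0016  0.0113]
-25 52 [0.1096 0.1124 0.1141] b [-0.0111 -0.0011  0.0108]
-15 84 [0.1048 0.1105 0.1364] b [-0.015  -0.0029  0.0147]
-5 90 [0.1059 0.1138 0.1359] b [-0.0124  0.0113  0.0147]
5 47 [0.1035 0.1121 0.1339] b [0.0019 0.012  0.0148]
45 6 [0.0921 0.0933 0.0939] b [-0.0007  0.0021  0.0052]
75 17 [0.0823 0.0838 0.085 ] b [-0.0049  0.0027  0.0113]
95 36 [0.0364 0.0417 0.0444] b [-0.0148 -0.007   0.0017]
105 19 [0.0415 0.0433 0.0444] b [-0.0127 -0.0004  0.014 ]
a max [0.10681017 0.10694987]
from [ 0.5262 -0.1397  0.1128] yaw 96.6 -> [ 0.5279 -0.1393  0.0887] d [0.0002 0.0018 0.0241] turn -0.002 q6 -0.58
```

In the tool's units: 0.064 m / 0.6 = 0.1067, 0.024 m / 0.6 = 0.04.

>>> drive_effector --motion '{"sx": [0,0,0,0.0267,0.0533,0.08,0.1067,0.1067,0.1067],"sy": [0.0025,0.0025,0.0025,0.0025,0.0025,0.0025,0.0025,0.0025,0.0025],"sz": [0.02,0.04,0.04,0.0478,0.0557,0.0633,0.0712,0.0712,0.0712],"spin": [0,0,0,0,0,0,0,0,0],"aperture": [0,0,0,0,0,0,0,0,0]}'

```text
t: 7.85
tcp_pos: [0.5223, -0.075, 0.0716]
tool_rot: [0.664, 0.748, -0.0, 0.0]
force: [-0.2, -0.5, -2.9]
finger_gap: 0.268
gripper_force: 40.5
```

```bash
python3 - <<'E'
from h import *
o=np.array([.5076,.0335]);ang=np.radians(96.7); ex=np.array([np.cos(ang),np.sin(ang)])
T=o-.11*ex; rel([*T,.068],96.7)
s=snap("scene"); cv2.imwrite("pics/ins.png",cv2.resize(s["pixels"][160:300,200:380,::-1],None,fx=3.5,fy=3.5))
E
```

```text
from [ 0.5223 -0.075   0.0716] yaw 96.82 -> [ 0.5204 -0.0757  0.068 ] d [-0.0005 -0.0019  0.0036] turn 0.002 q6 -0.47
```

View pics/ins.png

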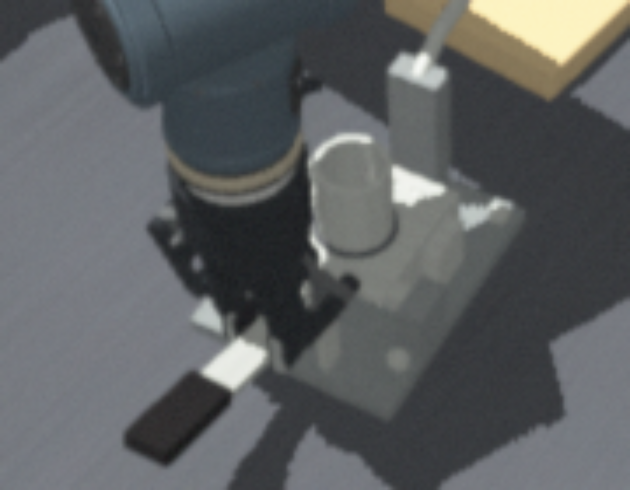

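The crop shows the bar held with its grip at (180,420), the shank going into the jig between the brackets, and no contact force yet. I'll lower it onto the pin and release.

In the tool's units: 0.005 m / 0.6 = 0.0083, 0.004 m / 0.6 = 0.0067.

>>> drive_effector --motion '{"sx": [0,0,0,0],"sy": [-0.0017,-0.0017,-0.0017,-0.0017],"sz": [0.0033,0.0067,0.0083,0.0083],"spin": [0,0,0,0],"aperture": [0,0,0,0]}'

```text
t: 8.3
tcp_pos: [0.5225, -0.0774, 0.0677]
tool_rot: [0.665, 0.747, 0.001, 0.002]
force: [-0.8, -1.0, 5.7]
finger_gap: 0.271
gripper_force: 41.3
```

>>> drive_effector --motion '{"sx": [0,0,0,0,0,0,0,0],"sy": [0,0,0,0,0,0,0,0],"sz": [0,0,0,0,0,0,0,0],"spin": [0,0,0,0,0,0,0,0],"aperture": [0.3,0.32,0.36,0.4,0.5,0.5,0.5,0.5]}'

```text
t: 9.1
tcp_pos: [0.5212, -0.0761, 0.0666]
tool_rot: [0.665, 0.747, -0.0, -0.0]
force: [0.2, 0.2, 0.1]
finger_gap: 0.503
gripper_force: 0.0
```

In the tool's units: -0.12 m / 0.6 = -0.2, -0.088 m / 0.6 = -0.1467.

>>> drive_effector --motion '{"sx": [0,0,0,-0.0667,-0.1467,-0.1467,-0.1467],"sy": [0,0,0,0,0,0,0],"sz": [-0.05,-0.1167,-0.1667,-0.2,-0.2,-0.2,-0.2],"spin": [0,0,0,0,0,0,0],"aperture": [0.5,0.5,0.5,0.5,0.5,0.5,0.5]}'

```text
t: 9.8
tcp_pos: [0.5311, -0.1644, 0.1865]
tool_rot: [0.665, 0.746, 0.0, -0.0]
force: [0.2, 0.6, -0.6]
finger_gap: 0.501
gripper_force: 0.0
```

```bash
cat > jl.py <<'E'
from h import *
o=np.array([.5076,.0335]);ang=np.radians(96.7); ex=np.array([np.cos(ang),np.sin(ang)])
def J(W): d=W[:,:2]-o; return d@ex, d@np.array([-ex[1],ex[0]]), W[:,2]
E
python3 - <<'E'
from jl import *
s=snap("scene"); a,b,z=J(cloud(s).reshape(-1,3))
for lo in range(-250,-30,10):
    m=(a>lo/1e3)&(a<lo/1e3+.01)&(abs(b)<.018)&(z>.035)&(z<.12)
    if m.sum()>5: print(lo+5,m.sum(),np.percentile(z[m],[10,50,90]).round(4),"b",np.percentile(b[m],[5,50,95]).round(4))
cv2.imwrite("pics/laid.png",cv2.resize(s["pixels"][160:310,180:380,::-1],None,fx=3.5,fy=3.5))
E
```

```text
-235 39 [0.0732 0.0769 0.0829] b [-0.0155 -0.0032  0.0107]
-225 79 [0.0774 0.0829 0.085 ] b [-0.0167 -0.0046  0.0101]
-215 72 [0.0771 0.0814 0.0832] b [-0.0167 -0.005   0.0115]
-205 70 [0.077  0.08   0.0817] b [-0.0167 -0.005   0.0101]
-195 69 [0.0724 0.0783 0.0797] b [-0.0163 -0.0045  0.0102]
-185 64 [0.0702 0.0764 0.0786] b [-0.0165 -0.006   0.0105]
-175 64 [0.0695 0.0747 0.0772] b [-0.0163 -0.0057  0.01  ]
-165 38 [0.0648 0.0702 0.0742] b [-0.0137 -0.0035  0.0097]
-155 46 [0.0639 0.0657 0.067 ] b [-0.0131 -0.0032  0.0085]
-145 45 [0.0609 0.0642 0.0665] b [-0.0135 -0.0037  0.0085]
-135 48 [0.0598 0.0622 0.0641] b [-0.0139 -0.0028  0.0083]
-125 44 [0.0588 0.0607 0.0627] b [-0.0141 -0.0026  0.0077]
-115 47 [0.0562 0.059  0.0604] b [-0.0132 -0.0054  0.0076]
-105 38 [0.0549 0.0574 0.0588] b [-0.0135 -0.003   0.0078]
-95 46 [0.0536 0.0555 0.0573] b [-0.0138 -0.0036  0.0092]
-85 49 [0.0442 0.0532 0.0559] b [-0.0142 -0.0052  0.0167]
-75 55 [0.0436 0.0519 0.0535] b [-0.0157 -0.0037  0.0169]
-65 39 [0.0485 0.0501 0.0517] b [-0.0137 -0.0035  0.0079]
-55 39 [0.046  0.0492 0.051 ] b [-0.0135 -0.0036  0.0078]
-45 74 [0.0455 0.0517 0.0558] b [-0.0152 -0.0026  0.0151]
-35 59 [0.0533 0.055  0.0567] b [-0.016   0.0012  0.0158]
```

View pics/laid.png

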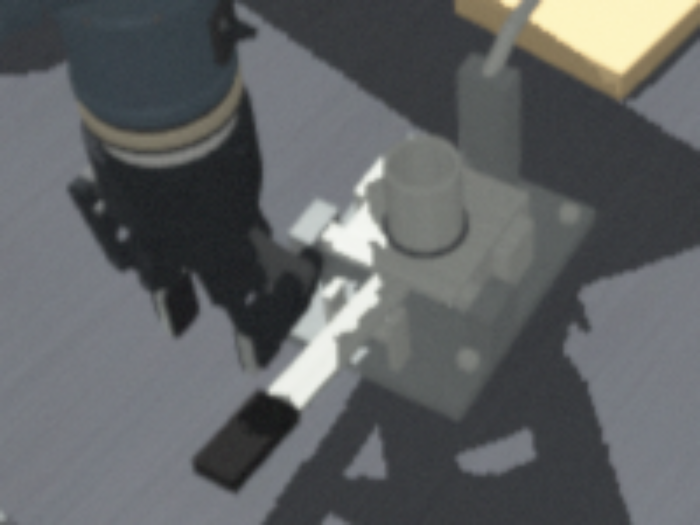

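The bar lies at 9.7°, with its toe about 11 mm under the plate and centred between the brackets; the grip is at (245,440). I'll take the grip end now.

```bash
python3 -c "
from jl import *
T=o-.2*ex; rel([*T,.077],96.7)"
```

```text
from [ 0.5306 -0.1631  0.1861] yaw 96.65 -> [ 0.5309 -0.1651  0.077 ] d [-0.0022  0.0002  0.1091] turn -0.001 q6 -0.62
```

In the tool's units: 0.109 m / 0.6 = 0.1817, 0.1 m / 0.6 = 0.1667.

>>> drive_effector --motion '{"sx": [-0.0033,-0.0033,-0.0033,-0.0033,-0.0033,-0.0033,-0.0033,-0.0033,-0.0033,-0.0033,-0.0033,-0.0033],"sy": [0,0,0,0,0,0,0,0,0,0,0,0],"sz": [0.0667,0.1333,0.1667,0.1817,0.1817,0.1817,0.1817,0.1817,0.1817,0.1817,0.1817,0.1817],"spin": [0,0,0,0,0,0,0,0,0,0,0,0],"aperture": [0.6,0.6,0.6,0.6,0.6,0.4,0.3,0,0,0,0,0]}' --clamp_n 80

```text
t: 11.05
tcp_pos: [0.5322, -0.1657, 0.078]
tool_rot: [0.665, 0.747, 0.0, 0.001]
force: [1.4, 1.9, 2.1]
finger_gap: 0.334
gripper_force: 79.2
```

>>> drive_effector --motion '{"sx": [0,0,0,0],"sy": [0,0,0,0],"sz": [0.0067,0.0133,0.02,0.02],"spin": [0,0,0,0],"aperture": [0,0,0,0]}'

```text
t: 11.45
tcp_pos: [0.5332, -0.1675, 0.0672]
tool_rot: [0.664, 0.747, -0.0, 0.003]
force: [0.2, -2.3, 11.0]
finger_gap: 0.328
gripper_force: 80.9
```

>>> drive_effector --motion '{"sx": [0,0,0,0],"sy": [0,0,0,0],"sz": [0.0067,0.0133,0.02,0.02],"spin": [0,0,0,0],"aperture": [0,0,0,0]}'

```text
t: 11.85
tcp_pos: [0.5336, -0.1682, 0.055]
tool_rot: [0.664, 0.747, -0.0, 0.003]
force: [0.9, -6.2, 4.9]
finger_gap: 0.336
gripper_force: 81.3
```

```bash
cat > pl.py <<'E'
from jl import *
s=snap("scene"); a,b,z=J(cloud(s).reshape(-1,3))
for lo in range(-50,50,10):
    m=(a>lo/1e3)&(a<lo/1e3+.01)&(abs(b)<.042)&(np.hypot(a,b)>.029)&(z>.046)&(z<.08)
    if m.sum()>5: print(lo+5,m.sum(),np.percentile(z[m],[10,50,90]).round(4))
E
```

>>> drive_effector --motion '{"sx": [0,0,0,0],"sy": [0,0,0,0],"sz": [0.0067,0.0133,0.0167,0.0167],"spin": [0,0,0,0],"aperture": [0,0,0,0]}'

```text
t: 12.25
tcp_pos: [0.5335, -0.1682, 0.0444]
tool_rot: [0.664, 0.748, -0.0, 0.003]
force: [0.5, -5.5, 6.6]
finger_gap: 0.333
gripper_force: 81.9
```

```bash
python3 pl.py
```

```text
-45 155 [0.0539 0.0617 0.0657]
-35 125 [0.0625 0.0644 0.0661]
-25 78 [0.0614 0.0632 0.065 ]
-15 50 [0.0602 0.0619 0.0641]
-5 33 [0.0588 0.0606 0.0632]
5 38 [0.058  0.0598 0.0614]
15 35 [0.0573 0.0586 0.0621]
25 30 [0.0561 0.0579 0.0593]
35 32 [0.0555 0.0566 0.058 ]
45 37 [0.0527 0.0549 0.0566]
```

Units first: shifts go in shares of 60 cm and turns go in shares of 360 degrees. So 0.005 m / 0.6 = 0.0083, 0.004 m / 0.6 = 0.0067.

>>> drive_effector --motion '{"sx": [0,0,0,0],"sy": [0,0,0,0],"sz": [0.0067,0.0083,0.0083,0.0083],"spin": [0,0,0,0],"aperture": [0,0,0,0]}'

```text
t: 12.7
tcp_pos: [0.5335, -0.1681, 0.0395]
tool_rot: [0.664, 0.747, -0.0, 0.003]
force: [1.6, -5.3, 6.0]
finger_gap: 0.331
gripper_force: 82.1
```

>>> drive_effector --motion '{"sx": [0,0,0,0],"sy": [0,0,0,0],"sz": [-0.0067,-0.0133,-0.02,-0.02],"spin": [0,0,0,0],"aperture": [0,0,0,0]}'

```text
t: 13.1
tcp_pos: [0.5317, -0.1663, 0.0505]
tool_rot: [0.664, 0.748, -0.001, 0.001]
force: [0.2, -4.2, -4.2]
finger_gap: 0.334
gripper_force: 80.4
```

```bash
python3 pl.py
```

```text
-45 136 [0.0529 0.0587 0.064 ]
-35 125 [0.0611 0.0628 0.0646]
-25 83 [0.06   0.062  0.0638]
-15 48 [0.059  0.0606 0.0625]
-5 38 [0.0584 0.06   0.0624]
5 38 [0.0571 0.0591 0.0611]
15 28 [0.0568 0.0582 0.0598]
25 34 [0.0555 0.057  0.0592]
35 38 [0.0545 0.056  0.0578]
45 36 [0.0535 0.0545 0.0569]
```

The plate sits tilted about 5.5° with no pressing force left, so the jaws hold it loose. I'll release the bar.

In the tool's units: 0.005 m / 0.6 = 0.0083, 0.003 m / 0.6 = 0.005.

>>> drive_effector --motion '{"sx": [0,0,0,0,0,0,0],"sy": [0,0,0,0,0,0,0],"sz": [0.005,0.0083,0.0083,0.0083,0.0083,0.0083,0.0083],"spin": [0,0,0,0,0,0,0],"aperture": [0,0.35,0.4,0.5,0.6,0.6,0.6]}'

```text
t: 13.85
tcp_pos: [0.5316, -0.1652, 0.0456]
tool_rot: [0.665, 0.747, 0.0, -0.0]
force: [-0.1, 1.1, -0.4]
finger_gap: 0.599
gripper_force: 0.0
```

>>> drive_effector --motion '{"sx": [0,0,0,0,0.0833,0.0833],"sy": [0,0,0,0,0,0],"sz": [-0.0667,-0.15,-0.2167,-0.2667,-0.2667,-0.2667],"spin": [0,0,0,0,0,0],"aperture": [0.7,0.8,1,1,1,1]}'

```text
t: 14.45
tcp_pos: [0.5239, -0.1114, 0.2067]
tool_rot: [0.663, 0.748, 0.001, -0.002]
force: [-0.9, -0.2, 0.3]
finger_gap: 1.0
gripper_force: 0.0
```

```bash
python3 pl.py; python3 - <<'E'
from jl import *
s=snap("scene"); W=cloud(s).reshape(-1,3); a,b,z=J(W)
m=(z>.105)&(z<.128)&(np.hypot(a,b)<.045); w=np.c_[a,b,z][m]
print("rim",m.sum(),[np.percentile(w[:,i],[2,50,98]).round(4) for i in range(3)])
for lo in range(-240,-40,40):
    k=(a>lo/1e3)&(a<lo/1e3+.02)&(abs(b)<.018)&(z>.015)&(z<.12)
    if k.sum()>5: print(lo+10,np.percentile(z[k],[10,50,90]).round(4))
cv2.imwrite("pics/loose.png",cv2.resize(s["pixels"][160:310,180:380,::-1],None,fx=3.5,fy=3.5))
E
```

```text
-45 105 [0.0509 0.056  0.0618]
-35 99 [0.0594 0.0608 0.063 ]
-25 50 [0.0585 0.06   0.062 ]
-15 29 [0.0578 0.0592 0.0621]
-5 21 [0.0578 0.059  0.061 ]
5 19 [0.0568 0.0585 0.0609]
15 24 [0.0561 0.0575 0.0597]
25 34 [0.0552 0.0566 0.059 ]
35 41 [0.0542 0.056  0.0579]
45 36 [0.0531 0.0554 0.0569]
rim 259 [array([-0.0185,  0.0019,  0.0279]), array([-0.0267, -0.0046,  0.0195]), array([0.1056, 0.115 , 0.1208])]
-230 [0.048  0.0561 0.0584]
-190 [0.0533 0.057  0.0588]
-150 [0.0487 0.0514 0.0533]
-110 [0.0497 0.0515 0.0535]
-70 [0.0469 0.0518 0.0541]
```

View pics/loose.png

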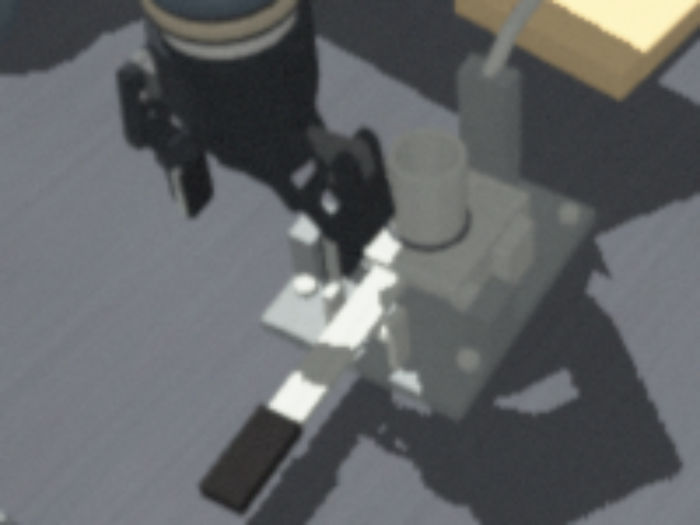

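The bar lies level over the pin at (340,330) and the plate rests at 3.9°. That matches the jaw height, and it sank there freely after release, so it is loose. Now I'll take the tube, whose rim in the picture is at (428,155).

```bash
python3 -c "
from jl import *
T=o+.005*ex; rel([*T,.2067],96.7); rel([*T,.098],96.7)"
```

```text
from [ 0.5253 -0.1146  0.2058] yaw 96.82 -> [0.507  0.0385 0.2067] d [ 0.1542 -0.     -0.0008] turn 0.002 q6 -0.54
from [ 0.5253 -0.1146  0.2058] yaw 96.82 -> [0.507  0.0385 0.098 ] d [0.1542 0.     0.1079] turn 0.002 q6 -0.54
```

In the tool's units: 0.154 m / 0.6 = 0.2567, 0.15 m / 0.6 = 0.25.

>>> drive_effector --motion '{"sx": [0.075,0.15,0.2167,0.25,0.2567,0.2567,0.2567,0.2567,0.2567,0.2567,0.2567],"sy": [0,0,0,0,0,0,0,0,0,0,0],"sz": [0,0,0,0,0,0.0667,0.1333,0.1667,0.18,0.18,0.18],"spin": [0,0,0,0,0,0,0,0,0,0,0],"aperture": [1,1,1,1,1,1,1,1,1,1,1]}' --clamp_n 60

```text
t: 15.65
tcp_pos: [0.5089, 0.0363, 0.0982]
tool_rot: [0.665, 0.747, 0.0, 0.001]
force: [0.9, -0.0, -0.3]
finger_gap: 1.0
gripper_force: 0.0
```

```bash
python3 -c "
from jl import *
T=o+.005*ex; rel([*T,.098],96.7);print(manip.sense()['force'])"
```

```text
from [0.5089 0.0363 0.0982] yaw 96.65 -> [0.507  0.0385 0.098 ] d [ 0.0024 -0.0016  0.0002] turn -0.001 q6 -0.26
[ 9.12232498e-01 -2.27027455e-04 -3.15807900e-01]
```

In the tool's units: 0.002 m / 0.6 = 0.0033, -0.0015 m / 0.6 = -0.0025.

>>> drive_effector --motion '{"sx": [0.0033,0.0033,0.0033,0.0033,0.0033,0.0033,0.0033,0.0033,0.0033],"sy": [-0.0025,-0.0025,-0.0025,-0.0025,-0.0025,-0.0025,-0.0025,-0.0025,-0.0025],"sz": [0,0,0,0,0,0,0,0,0],"spin": [0,0,0,0,0,0,0,0,0],"aperture": [1,0.75,0.65,0.5,0.3,0.3,0.3,0.3,0.3]}' --clamp_n 50

```text
t: 16.55
tcp_pos: [0.5077, 0.0389, 0.0989]
tool_rot: [0.665, 0.747, 0.001, 0.002]
force: [0.2, 0.6, 5.5]
finger_gap: 0.584
gripper_force: 50.7
```

>>> drive_effector --motion '{"sx": [0,0,0,0],"sy": [0,0,0,0],"sz": [-0.0083,-0.0167,-0.025,-0.025],"spin": [0,0,0,0],"aperture": [0.3,0.3,0.3,0.3]}'

```text
t: 16.95
tcp_pos: [0.5053, 0.0392, 0.1127]
tool_rot: [0.665, 0.747, -0.0, -0.001]
force: [-0.1, -0.2, -8.5]
finger_gap: 0.582
gripper_force: 53.7
```

In the tool's units: -0.135 m / 0.6 = -0.225, -0.11 m / 0.6 = -0.1833.

>>> drive_effector --motion '{"sx": [0,0,0,0,0,0],"sy": [0,0,0,0,0,0],"sz": [-0.05,-0.1167,-0.1833,-0.225,-0.225,-0.225],"spin": [0,0,0,0,0,0],"aperture": [0.3,0.3,0.3,0.3,0.3,0.3]}'

```text
t: 17.55
tcp_pos: [0.5048, 0.0392, 0.2466]
tool_rot: [0.665, 0.747, -0.001, -0.001]
force: [-1.0, 0.6, -8.0]
finger_gap: 0.58
gripper_force: 56.4
```

```bash
python3 -c "
from jl import *
rel([.446,.3315,.245],87.4);rel([.446,.3315,.09],87.4)"
```

```text
from [0.5048 0.0392 0.2466] yaw 96.7 -> [0.446  0.3315 0.245 ] d [ 0.2972 -0.0242  0.0018] turn 0.162 q6 -0.26
from [0.5048 0.0392 0.2466] yaw 96.7 -> [0.446  0.3315 0.09  ] d [ 0.2971 -0.0238  0.1568] turn 0.162 q6 -0.26
```

In the tool's units: 0.297 m / 0.6 = 0.495, 0.147 m / 0.6 = 0.245, 0.162 rad / 6.2832 = 0.0258.

>>> drive_effector --motion '{"sx": [0.05,0.1167,0.1833,0.25,0.3167,0.3833,0.45,0.495,0.495,0.495,0.495,0.495,0.495,0.495,0.495],"sy": [-0.005,-0.01,-0.0167,-0.0217,-0.0267,-0.0317,-0.0367,-0.04,-0.04,-0.04,-0.04,-0.04,-0.04,-0.04,-0.04],"sz": [0,0,0,0,0,0,0,0,0.0167,0.0833,0.15,0.2083,0.245,0.245,0.245],"spin": [0.0032,0.0064,0.0111,0.0159,0.0191,0.0223,0.0258,0.0258,0.0258,0.0258,0.0258,0.0258,0.0258,0.0258,0.0258],"aperture": [0.3,0.3,0.3,0.3,0.3,0.3,0.3,0.3,0.3,0.3,0.3,0.3,0.3,0.3,0.3]}'

```text
t: 19.05
tcp_pos: [0.4467, 0.3302, 0.0989]
tool_rot: [0.723, 0.691, -0.002, -0.001]
force: [0.6, -0.3, -7.0]
finger_gap: 0.583
gripper_force: 56.4
```

```bash
python3 - <<'E'
from h import *
rel([.446,.3315,.084],87.4)
s=snap("scene"); W=cloud(s).reshape(-1,3); t=manip.sense()["tcp_pos"]
d=W-t; c,sn=np.cos(np.radians(87.4)),np.sin(np.radians(87.4)); a=d[:,0]*c+d[:,1]*sn; b=-d[:,0]*sn+d[:,1]*c; z=W[:,2]
for lo in range(-60,60,10):
    m=(a>lo/1e3)&(a<lo/1e3+.01)&(abs(b)<.043)&(np.hypot(a,b)>.028)&(z>.042)&(z<.08)
    if m.sum()>8: print(lo+5,m.sum(),np.percentile(z[m],[10,50,90]).round(4))
E
```

```text
from [0.4467 0.3302 0.0989] yaw 87.4 -> [0.446  0.3315 0.084 ] d [ 0.0013 -0.0007  0.0149] turn 0.0 q6 0.48
-45 104 [0.0547 0.0596 0.0623]
-35 84 [0.0583 0.0599 0.0621]
-25 83 [0.0579 0.0607 0.0703]
-15 33 [0.0571 0.059  0.0621]
-5 30 [0.056  0.0587 0.0607]
5 21 [0.0561 0.0576 0.0587]
15 17 [0.0539 0.0559 0.0583]
25 25 [0.0528 0.0551 0.057 ]
35 25 [0.0535 0.0549 0.0567]
```

In the tool's units: 0.016 m / 0.6 = 0.0267, 0.015 m / 0.6 = 0.025.

>>> drive_effector --motion '{"sx": [0,0,0,0,0],"sy": [0,0,0,0,0],"sz": [0.0133,0.0217,0.025,0.0267,0.0267],"spin": [0,0,0,0,0],"aperture": [0.3,0.3,0.3,0.3,0.3]}'

```text
t: 19.6
tcp_pos: [0.4477, 0.3312, 0.0848]
tool_rot: [0.723, 0.691, 0.0, 0.0]
force: [0.3, -0.7, -8.3]
finger_gap: 0.582
gripper_force: 56.4
```

>>> drive_effector --motion '{"sx": [0,0,0],"sy": [0,0,0],"sz": [0.0017,0.0033,0.0033],"spin": [0,0,0],"aperture": [0.3,0.3,0.3]}' --clamp_n 30

```text
t: 19.9
tcp_pos: [0.4476, 0.3311, 0.0826]
tool_rot: [0.723, 0.691, -0.0, -0.0]
force: [-0.6, 0.9, -8.3]
finger_gap: 0.581
gripper_force: 56.4
```

>>> drive_effector --motion '{"sx": [0,0,0],"sy": [0,0,0],"sz": [0.0017,0.0033,0.0033],"spin": [0,0,0],"aperture": [0.3,0.3,0.3]}'

```text
t: 20.2
tcp_pos: [0.4477, 0.3311, 0.081]
tool_rot: [0.723, 0.691, 0.0, 0.0]
force: [0.4, -2.1, -4.1]
finger_gap: 0.582
gripper_force: 56.7
```

In the tool's units: 0.002 m / 0.6 = 0.0033, 0.0014 m / 0.6 = 0.0023.

>>> drive_effector --motion '{"sx": [0,0,0,0],"sy": [0,0,0,0],"sz": [0.0012,0.0023,0.0033,0.0033],"spin": [0,0,0,0],"aperture": [0.3,0.3,0.3,0.3]}'

```text
t: 20.6
tcp_pos: [0.4477, 0.3306, 0.0804]
tool_rot: [0.723, 0.691, 0.0, 0.0]
force: [-2.9, -6.3, 7.9]
finger_gap: 0.581
gripper_force: 57.6
```

>>> drive_effector --motion '{"sx": [0,0,0],"sy": [0,0,0],"sz": [0.0012,0.0017,0.0017],"spin": [0,0,0],"aperture": [0.3,0.3,0.3]}'

```text
t: 20.9
tcp_pos: [0.4477, 0.3304, 0.0802]
tool_rot: [0.723, 0.691, 0.0, 0.0]
force: [-3.9, -7.8, 14.7]
finger_gap: 0.578
gripper_force: 58.0
```

```bash
python3 - <<'E'
from h import *
s=snap("scene"); W=cloud(s).reshape(-1,3); t=manip.sense()["tcp_pos"]
d=W-t; c,sn=np.cos(np.radians(87.4)),np.sin(np.radians(87.4)); a=d[:,0]*c+d[:,1]*sn; b=-d[:,0]*sn+d[:,1]*c; z=W[:,2]
for lo in range(-50,50,10):
    m=(a>lo/1e3)&(a<lo/1e3+.01)&(abs(b)<.043)&(np.hypot(a,b)>.028)&(z>.034)&(z<.06)
    if m.sum()>8: print(lo+5,m.sum(),np.percentile(z[m],[10,50,90]).round(4))
E
```

```text
-45 92 [0.0362 0.0406 0.0432]
-35 66 [0.0392 0.0409 0.0425]
-25 60 [0.0388 0.041  0.0504]
-15 39 [0.0374 0.0394 0.0422]
-5 27 [0.0373 0.0395 0.0415]
5 19 [0.037  0.0384 0.0407]
15 17 [0.0372 0.0386 0.0395]
25 25 [0.0357 0.0377 0.0393]
35 19 [0.0358 0.0373 0.0387]
```

In the tool's units: -0.0015 m / 0.6 = -0.0025, -0.001 m / 0.6 = -0.0017.

>>> drive_effector --motion '{"sx": [0,0,0],"sy": [0,0,0],"sz": [-0.0017,-0.0025,-0.0025],"spin": [0,0,0],"aperture": [0.3,0.3,0.3]}' --clamp_n 20

```text
t: 21.25
tcp_pos: [0.4477, 0.3307, 0.0805]
tool_rot: [0.723, 0.691, 0.0, 0.0]
force: [-2.5, -5.6, 8.5]
finger_gap: 0.576
gripper_force: 57.5
```

>>> drive_effector --motion '{"sx": [0,0,0,0,0,0],"sy": [0,0,0,0,0,0],"sz": [0,0,0,0,0,0],"spin": [0,0,0,0,0,0],"aperture": [0.575,0.58,0.582,0.584,0.586,0.588]}' --clamp_n 20

```text
t: 21.85
tcp_pos: [0.4477, 0.3306, 0.0802]
tool_rot: [0.723, 0.691, -0.0, 0.0]
force: [-2.0, -6.0, 5.8]
finger_gap: 0.59
gripper_force: 26.3
```

>>> drive_effector --motion '{"sx": [0,0,0,0,0,0,0],"sy": [0,0,0,0,0,0,0],"sz": [0,0,0,0,0,0,0],"spin": [0,0,0,0,0,0,0],"aperture": [0.59,0.592,0.595,0.6,0.605,0.61,0.62]}'

```text
t: 22.55
tcp_pos: [0.4483, 0.3317, 0.0793]
tool_rot: [0.723, 0.691, 0.001, 0.0]
force: [0.0, -0.6, -0.3]
finger_gap: 0.617
gripper_force: 0.0
```

Released softly. I'll open fully, retreat upwards and check the result.

In the tool's units: -0.15 m / 0.6 = -0.25, -0.12 m / 0.6 = -0.2.

>>> drive_effector --motion '{"sx": [0,0,0,0,0,0,0,-0.0833,-0.1667,-0.25,-0.25],"sy": [0,0,0,0,0,0,0,0.0833,0.1667,0.1667,0.1667],"sz": [0,0,0,-0.05,-0.1167,-0.2,-0.25,-0.25,-0.25,-0.25,-0.25],"spin": [0,0,0,0,0,0,0,0,0,0,0],"aperture": [0.8,1,1,1,1,1,1,1,1,1,1]}'

```text
t: 23.65
tcp_pos: [0.5421, 0.1742, 0.2293]
tool_rot: [0.723, 0.691, 0.0, 0.001]
force: [0.4, 0.2, -0.7]
finger_gap: 0.999
gripper_force: 0.0
```

```bash
python3 - <<'E'
from h import *
from m import rect
s=snap("scene"); W=cloud(s); F=W.reshape(-1,3)
m=(F[:,2]>.094)&(F[:,2]<.102)&(abs(F[:,0]-.4475)<.06)&(abs(F[:,1]-.331)<.06); w=F[m]
print("rim",m.sum(),np.percentile(w,[2,98],axis=0).mean(0).round(4),np.percentile(w[:,2],[5,50,95]))
m=(F[:,2]>.034)&(F[:,2]<.044)&(abs(F[:,0]-.4475)<.09)&(abs(F[:,1]-.331)<.09); w=F[m]
print("plate",cv2.minAreaRect((w[:,:2]*1000).astype(np.float32)),np.linalg.lstsq(np.c_[w[:,:2],np.ones(len(w))],w[:,2],rcond=None)[0],np.median(w[:,2]))
cv2.imwrite("pics/end.png",s["pixels"][...,::-1]); print(manip.sense()["force"])
E
```

```text
rim 87 [0.449  0.3278 0.0967] [0.09438135 0.09619509 0.09866783]
plate ((457.9802551269531, 327.1845397949219), (90.1834716796875, 109.70027923583984), 88.13456726074219) [-0.00296578  0.00059476  0.03888163] 0.03750663390801915
[ 1.14612352 -1.55108321 -0.17682646]
```

View pics/end.png

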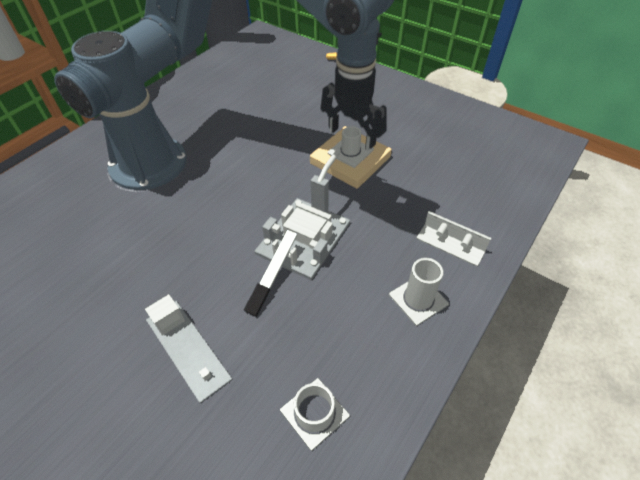

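The weldment stands flat on the brick at (350,148): plate slope is about 0 and its centre is about (0.449, 0.329). The bar lies on the pin at (270,275), the bystanders have not moved, and the gripper is clear.

```bash
python3 -c "
from station import manip
print(manip.sign_off())"
```

```text
the job is handed in; nothing more can be done
None
```

The weldment is pried loose and stands upright, fully on the fire brick; the bar is left lying over the jig's pin, and I handed the job in at about 24 s of the 70 s allowed (no verdict was printed).

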